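Find which end cap fits which tube and push both home

TASK

Two short tube stubs stick out of the grey jig on the bench and need their two loose grey end caps. The caps look alike but their openings differ by a few millimetres and each goes on only one of the tubes: find out by trial which belongs where, push each cap along its lane onto its tube until it is fully home against the jig's block, and let go. Leave the tape roll, the multimeter and the small grey carton where they are.

Things in the scene. Friction and masses are not known exactly. Their poses are not given: they have to be found in the camera images.
- cap_a: One of two loose grey plastic end caps, 50 mm long (x), 62 mm wide (y), 50 mm high (z), 0.08-0.17 kg. Origin: centre of the underside. Closed back at x = -25 mm (8 mm thick); open rim at x = +25 mm with a centred rectangular bore 42 mm deep. Starts upright on the bench, its x axis within 0.35 rad of world +x, the open end away from the robot.
- cap_b: The other cap; same outside, same frame. One of the two caps has a bore 54 mm wide and 34 mm high, the other 46 mm wide and 42 mm high; you are not told which.
- home_left (a point): Point on the bench where a cap's origin lies when it is fully home on the left tube (larger y): 25 mm before the block's face. Axes as the jig's. The matching cap slides on freely along the bench, with 2 mm play all round; a wrong cap stops with its rim on the tube's end, its origin about 35 mm short of here.
- home_right (a point): The same for the right tube. Each tube lies in a lane on the bare bench between two steel strips, 22 mm high, 7 mm thick, 65 mm apart: parallel from the block to 50 mm before the home point, then flaring out to 78 mm before it, where the mouth is about 82 mm wide.
- black_tape: Bystander: roll of black tape, 58 mm across, 19 mm high, lying near the bench's front edge. Origin: centre of the underside.
- multimeter: Bystander: orange and black multimeter, 142 x 76 x 47 mm, lying on the bench to the right. Origin: centre of the underside.
- grey_box: Bystander: small grey carton, 105 x 41 x 56 mm, near the bench's front edge to the right. Origin: centre of the underside.
- jig: Fixed grey block, 205 mm wide (y), 34 mm thick, 78 mm high, yaw up to 0.15 rad. Origin: on the bench, mid-width, in the near face; x is the push direction, away from the robot. Two aluminium tubes stick out 35 mm to -x at y = +55 and -55 mm, axes 25 mm above the bench: one 50 mm wide, 30 mm high, the other 42 mm wide, 38 mm high; which is left is not told.

How it is judged:
By the outcome, as a careful person would: the job done as asked, in the order asked, and still so for the second after the job is handed in, with the robot touching nothing.
It also fails if it takes over 72 s, if anything falls off the work surface, if the arm or the gripper's body presses on something with over 40 N, if the wrist force passes 120 N, or if a joint passes its speed limit or range.

ROBOT

A 6-joint arm with a two-finger parallel gripper is mounted at the origin on a cart in front of the work surface, level with it; the furniture and walls round the work are solid. World frame = base frame: x ahead of the robot, y to its left, z up, the work surface at z = 0. Lengths are in m, angles in rad, forces in N, time in s.
With the tool pointing down it reaches from about 0.375 to 0.9 m from the base axis. Payload 3.1 kg.
Tool frame: the origin (TCP) lies midway between the tips of the shut fingers; the grasp point (between the pads) lies 19 mm behind it (env.hold_point_z is the distance from the TCP to the grasp point, in m); z points along the fingers, y is the line along which they close (so a half turn about z gives the same grasp; the last joint's range is limited). The gripper opens to 87 mm and grips with 3 to 60 N. Pads are 19 mm wide; open, the fingers measure 117 mm over their backs; the gripper's body (75 mm by 190 mm) begins 51 mm behind the grasp point.
Start: joints at [1.06, 0.527, 1.433, -0, 1.181, -0.178], TCP at [0.204, 0.591, 0.223] pointing down, gripper open.
Joint ranges: [-3.08, 3.08], [-0.75, 2.2], [0.22, 2.44], [-1.43, 4.57], [0, 2.65], [-2.85, 2.85]. Speed limits (rad/s): [2.79, 2.79, 3.14, 3.14, 3.14, 3.14].

INTERFACE

Orientations are given as a 3x3 rotation matrix whose columns are the frame's x, y, z axes.
In Python, from rig import env, vision, state gives the robot as it stands (env), with the cameras (vision) and the readings as plain functions.
- The arm moves only by the tool pendant, called in YAML: its name, and indented under it one key for each argument. Schema: {"type":"object","properties":{"offsets":{"type":"array","items":{"type":"array","items":{"type":"array","items":{"type":"number"},"minItems":6,"maxItems":6},"minItems":1,"maxItems":8},"minItems":1,"maxItems":1},"finger_gap":{"type":"number"},"force":{"type":"number"},"only":{"type":"string"},"quiet":{"type":"boolean"},"lines":{"type":"string"}},"required":["offsets"],"additionalProperties":false}. offsets is a list that holds a single list of rows (three levels of brackets), with 1 to 8 rows, each of 6 numbers: dx, dy, dz in m, then a rotation vector rx, ry, rz in rad; each row shifts and turns the commanded pose from where the row before left it, along the tool's axes as they then stand; what a row does not reach is not made up. A row lasts 1/8 s, in which the tool goes at most 0.0625 m and 0.188 rad, less where a joint would pass 70% of its speed; a pose out of reach is approached as far as the arm can. finger_gap is the finger opening in m, set as the call begins (left out keeps the last). The fingers move at their own pace and stop on an object; force is the grip in N (left out, the last holds). Time passes only in rows, so rows that do not move let the fingers close. The tool returns the time, the measured TCP pose, the force, the opening and the grip force at its end. only (a regular expression) keeps the lines of the reply that match it, lines (a string "A,B") keeps lines A to B, and quiet returns only ok. Input that does not fit is refused with a message, and nothing moves.
- state(): the state, without advancing time (a new reading comes with each control period).
- vision.grab_frame(name): name is "scene" or "top" or "wrist"; returns the picture (480x640x3 uint8, blue, green, red); there is no depth.
- vision.calibration(name): a dict with "vertical_fov" (degrees; the focal length in pixels is half the picture's height over the tangent of half this angle, whatever the lens; pixels are square), "cx", "cy" (the principal point, pixels), "world_from_camera" (4x4, takes a point from camera to world coordinates); the wrist camera has in their place "T_tool_cam" (4x4, takes a point from camera to tool coordinates, whose origin is the TCP and whose axes are the flange's). Camera axes: x right, y down, z forward; pixel columns grow to the right and rows downward; lengths in m; the calibration is good to about 2 mm. A picture is of the moment at which its call begins: read the wrist's pose just before it. calibration takes no time and is no camera call.
- env.finish_job(): hands the job in; it is judged then, once.
The state is a dict: "clock": time; "q": joint angles; "qd": joint speeds; "joint_efforts": joint torques, N m; "eef_pos": TCP position; "eef_rot": TCP orientation; "ft_force": force on the tool from outside, world axes, zero at the start; "torque": the same for the moment, N m; "gripper_width": finger opening in m; "grasp_force": force on a finger pad.
Only numpy, scipy, OpenCV 4.12 (cv2) and the standard library are available. Lean on these libraries where they do the work, as an engineer would, in place of code of your own. Each camera call takes 0.05 s, during which the arm holds its last target. There are 200 camera calls.

## Working session

There is one attempt and no reset: what is moved stays moved. The work goes in short steps, Python scripts to look and compute and a tool call to move; the robot and the scene stay as the last step left them, time stands still between calls to the robot, and variables do not carry over. Pictures are saved under pics/ and viewed, at most 10 in all, crops included, and the job is handed in when it is done.

```bash
ls; mkdir -p pics; python3 - <<'E'
from rig import env, vision, state
import cv2,numpy as np
np.set_printoptions(precision=4,suppress=True)
for n in("scene","top"):
    cv2.imwrite(f"pics/{n}0.png",vision.grab_frame(n)); print(n,vision.calibration(n))
print(vision.calibration("wrist")); s=state(); print(s["eef_rot"],s["eef_pos"],s["clock"],s["ft_force"])
E
```

```text
pics
rig.py
scene {'vertical_fov': 45.62259947917262, 'cx': 327.4977472018875, 'cy': 246.5230401703208, 'world_from_camera': array([[ 0.6448, -0.5631,  0.517 , -0.2673],
       [-0.7643, -0.4633,  0.4486, -0.6875],
       [-0.0131, -0.6843, -0.729 ,  1.0503],
       [ 0.    ,  0.    ,  0.    ,  1.    ]])}
top {'vertical_fov': 49.279716007969554, 'cx': 314.82248006871663, 'cy': 231.9667914259986, 'world_from_camera': array([[-0.0026, -0.9893,  0.1458,  0.2661],
       [-0.9999,  0.0002, -0.0168, -0.0577],
       [ 0.0166, -0.1458, -0.9892,  1.3917],
       [ 0.    ,  0.    ,  0.    ,  1.    ]])}
{'vertical_fov': 64.34878157656956, 'cx': 315.5568026985803, 'cy': 239.3794207213154, 'T_tool_cam': array([[-0.0002, -0.9611, -0.2762,  0.0765],
       [ 1.    , -0.0004,  0.0006, -0.0009],
       [-0.0007, -0.2762,  0.9611, -0.1615],
       [ 0.    ,  0.    ,  0.    ,  1.    ]])}
[[-0.9452  0.3266 -0.0009]
 [ 0.3266  0.9452 -0.0017]
 [ 0.0003 -0.0019 -1.    ]] [0.2038 0.5901 0.2216] 0.1 [-0.1749  0.3629 -0.334 ]
```

View pics/scene0.png

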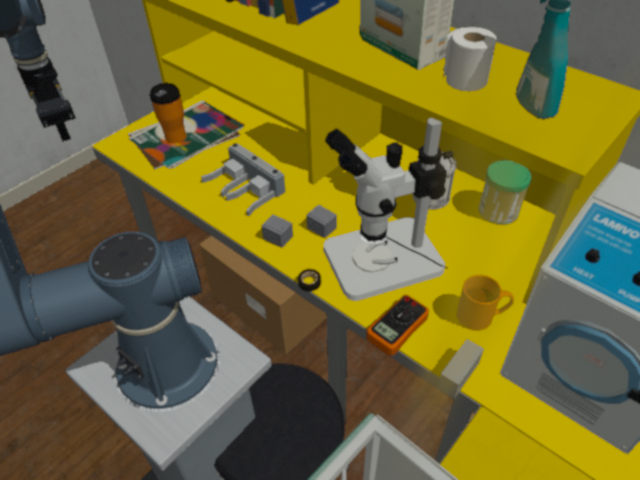

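View pics/top0.png

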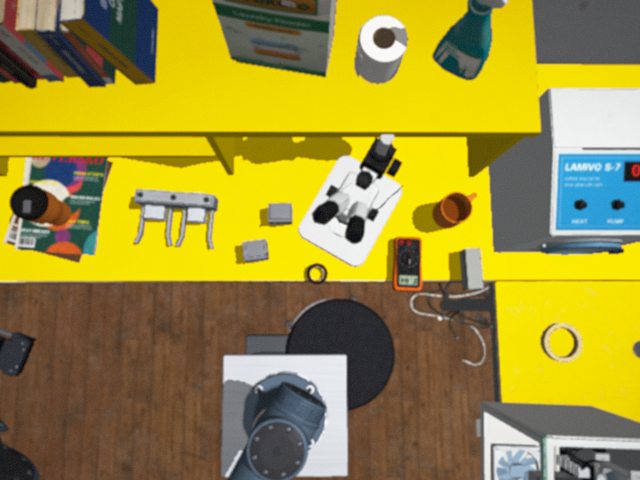

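The scene view shows the jig at about (245,180), the caps at (277,231) and (321,220), and the tape at (309,280). The top view shows the jig at (175,200), the caps at (255,250) and (280,213), and the tape at (317,273). I'll zoom in to pick corners.

```bash
cat > h.py <<'E'
from rig import env, vision, state
import cv2,numpy as np
np.set_printoptions(precision=4,suppress=True)
def cam(n,s=None):
    c=vision.calibration(n); f=240/np.tan(np.radians(c["vertical_fov"]/2))
    if n=="wrist":
        T=np.eye(4);T[:3,:3]=s["eef_rot"];T[:3,3]=s["eef_pos"];W=T@c["T_tool_cam"]
    else: W=c["world_from_camera"]
    return np.array([[f,0,c["cx"]],[0,f,c["cy"]],[0,0,1]]),W
def ray(KW,p):
    K,W=KW; return W[:3,3],W[:3,:3]@np.linalg.solve(K,[p[0],p[1],1])
def plane(KW,p,z):
    o,d=ray(KW,p); return o+d*(z-o[2])/d[2]
def tri(a,b):
    A=[];B=[]
    for o,d in(a,b):
        d=d/np.linalg.norm(d);P=np.eye(3)-np.outer(d,d);A.append(P);B.append(P@o)
    x=np.linalg.lstsq(np.vstack(A),np.hstack(B),rcond=None)[0]
    return x,[np.linalg.norm(P@(x)-q) for P,q in zip(A,B)]
def proj(KW,X):
    K,W=KW; p=K@(W[:3,:3].T@(np.asarray(X)-W[:3,3])); return p[:2]/p[2]
E
python3 - <<'E'
import cv2
from h import *
t=cv2.imread("pics/top0.png");s=cv2.imread("pics/scene0.png")
cv2.imwrite("pics/topc.png",cv2.resize(t[180:280,125:325],None,fx=4,fy=4,interpolation=cv2.INTER_CUBIC))
cv2.imwrite("pics/scenec.png",cv2.resize(s[130:290,190:350],None,fx=3.75,fy=3.75,interpolation=cv2.INTER_CUBIC))
k=cam("top")
for p in[(175,205),(255,250),(280,213),(317,273),(175,133)]: print(p,plane(k,p,0.05))
E
```

```text
(175, 205) [0.5348 0.283  0.05  ]
(255, 250) [0.4169 0.0737 0.05  ]
(280, 213) [0.5137 0.0101 0.05  ]
(317, 273) [ 0.3575 -0.0858  0.05  ]
(175, 133) [0.7294 0.29   0.05  ]
```

View pics/topc.png

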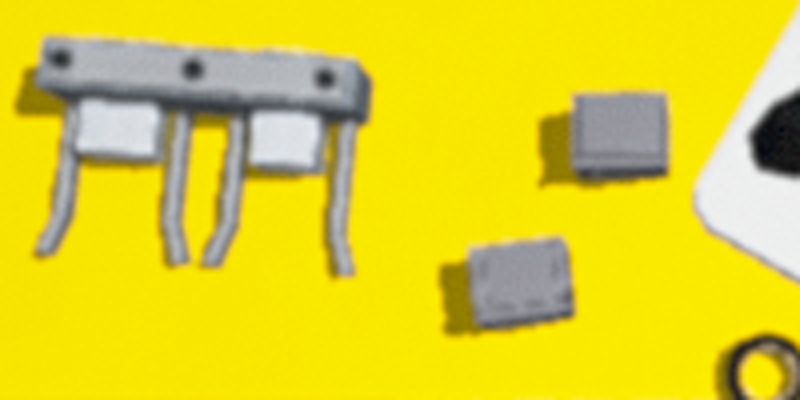

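View pics/scenec.png

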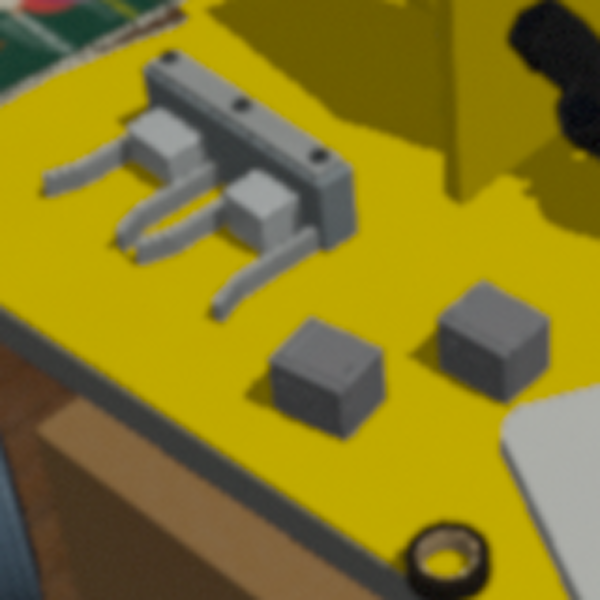

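The close-ups show both tubes. The left one looks wider, at about 80 px against 72, and the right one looks taller. The caps' top faces are clear. Next I'll triangulate the corners from the two fixed cameras.

```bash
python3 - <<'E'
from h import *
kt,ks=cam("top"),cam("scene")
T=lambda c:((c[0]+.5)/4-.5+125,(c[1]+.5)/4-.5+180)
S=lambda c:((c[0]+.5)/3.75-.5+190,(c[1]+.5)/3.75-.5+130)
P={"c1 FL":((470,246),(312,318)),"c1 FR":((566,237),(384,350)),"c1 NL":((478,315),(270,362)),"c1 NR":((573,302),(345,387)),
"c2 FL":((573,94),(484,282)),"c2 FR":((666,94),(550,322)),"c2 NL":((577,160),(438,325)),"c2 NR":((668,160),(505,352)),
"j FL":((45,37),(172,50)),"j FR":((364,63),(355,170)),"j NR":((357,95),(322,182)),"j NL":((40,80),(146,72)),
"holeL":((61,59),(170,57)),"holeR":((325,78),(320,156)),
"tL NL":((78,155),(128,133)),"tL NR":((157,160),(168,152)),"tR NL":((250,165),(225,195)),"tR NR":((320,170),(262,220)),
"tape":((765,365),(447,555))}
for n,(a,b) in P.items():
    x,r=tri(ray(kt,T(a)),ray(ks,S(b)));print(n,x,np.round(r,4))
print("shelf",tri(ray(kt,(208,137)),ray(ks,(307,68))))
from scipy.spatial.transform import Rotation
s=state();print(s["q"])
E
```

```text
c1 FL [0.4397 0.1075 0.0497] [0.0004 0.0004]
c1 FR [0.4449 0.0454 0.054 ] [0.0005 0.0005]
c1 NL [0.3948 0.1026 0.0453] [0.0012 0.0012]
c1 NR [0.4025 0.0406 0.0554] [0.0008 0.0008]
c2 FL [0.5405 0.0415 0.0493] [0.0005 0.0005]
c2 FR [ 0.5402 -0.0186  0.048 ] [0.0002 0.0002]
c2 NL [0.4958 0.0409 0.0425] [0.0023 0.0023]
c2 NR [ 0.4943 -0.0194  0.0553] [0.0014 0.0014]
j FL [0.5727 0.3807 0.0681] [0.0008 0.0008]
j FR [0.5562 0.1751 0.0688] [0.0002 0.0002]
j NR [0.5325 0.1807 0.0706] [0.0032 0.0032]
j NL [0.5467 0.3844 0.0608] [0.0001 0.0001]
holeL [0.557  0.3661 0.0774] [0.0003 0.0003]
holeR [0.5447 0.1982 0.0768] [0. 0.]
tL NL [0.5024 0.3633 0.0401] [0.0016 0.0016]
tL NR [0.4959 0.3087 0.0543] [0.0006 0.0006]
tR NL [0.4947 0.2505 0.0452] [0.0013 0.0013]
tR NR [0.4895 0.205  0.0501] [0.0002 0.0002]
tape [ 0.3639 -0.0821  0.0137] [0.0022 0.0022]
shelf (array([0.6148, 0.1371, 0.3694]), [np.float64(0.005135486462089997), np.float64(0.00513548646208914)])
[ 1.0595  0.5284  1.4338 -0.      1.1814 -0.1785]
```

Heights agree with the text: cap tops at about 0.05 m and the jig top at 0.077 m. The jig yaw is about -0.07, and the shelf underside is at z of about 0.37 beyond x = 0.6. Next I'll move to a wrist viewpoint.

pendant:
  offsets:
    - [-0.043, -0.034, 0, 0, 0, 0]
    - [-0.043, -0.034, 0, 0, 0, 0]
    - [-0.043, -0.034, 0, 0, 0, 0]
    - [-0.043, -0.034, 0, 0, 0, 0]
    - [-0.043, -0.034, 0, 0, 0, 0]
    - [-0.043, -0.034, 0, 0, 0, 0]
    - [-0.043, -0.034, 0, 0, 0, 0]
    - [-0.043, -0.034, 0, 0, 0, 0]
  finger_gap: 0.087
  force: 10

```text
refused: offsets: the value is too long (schema: maxItems 1). Nothing was moved.
```

Wrong form. The message asks for a list holding one list of rows, three levels of brackets, so I'll send the same numbers that way.

pendant:
  offsets:
    - [[-0.043, -0.034, 0, 0, 0, 0], [-0.043, -0.034, 0, 0, 0, 0], [-0.043, -0.034, 0, 0, 0, 0], [-0.043, -0.034, 0, 0, 0, 0], [-0.043, -0.034, 0, 0, 0, 0], [-0.043, -0.034, 0, 0, 0, 0], [-0.043, -0.034, 0, 0, 0, 0], [-0.043, -0.034, 0, 0, 0, 0]]
  finger_gap: 0.087
  force: 10

```text
clock: 1.1
eef_pos: [0.441, 0.2196, 0.2224]
eef_rot: [[-0.945, 0.327, -0.0], [0.327, 0.945, 0.0], [0.0, -0.0, -1.0]]
ft_force: [1.2, -0.3, -1.0]
gripper_width: 0.0869
grasp_force: 0.0
```

pendant:
  offsets:
    - [[0, 0, 0, 0, 0, -0.13], [0, 0, 0, 0, 0, -0.13], [0, 0, 0, 0, 0, 0], [0, 0, 0, 0, 0, 0]]

```text
clock: 1.6
eef_pos: [0.4402, 0.2213, 0.2224]
eef_rot: [[-0.997, 0.074, -0.0], [0.074, 0.997, -0.0], [0.0, -0.0, -1.0]]
ft_force: [-0.3, -1.0, 0.1]
gripper_width: 0.0872
grasp_force: 0.0
```

```bash
python3 - <<'E'
from h import *
import pickle
s=state();im=vision.grab_frame("wrist");cv2.imwrite("pics/w1.png",im);pickle.dump({k:np.array(s[k]) for k in("eef_rot","eef_pos")},open("w1.pkl","wb"))
cv2.imwrite("pics/w1b.png",cv2.resize(im,(800,600),interpolation=cv2.INTER_CUBIC))
print(s["eef_pos"],s["eef_rot"],s["qd"])
E
```

```text
[0.4402 0.2213 0.2224] [[-0.9972  0.0743 -0.0005]
 [ 0.0743  0.9972 -0.0001]
 [ 0.0004 -0.0002 -1.    ]] [ 0.004  -0.0022 -0.0024  0.0013 -0.0007 -0.0082]
```

View pics/w1b.png

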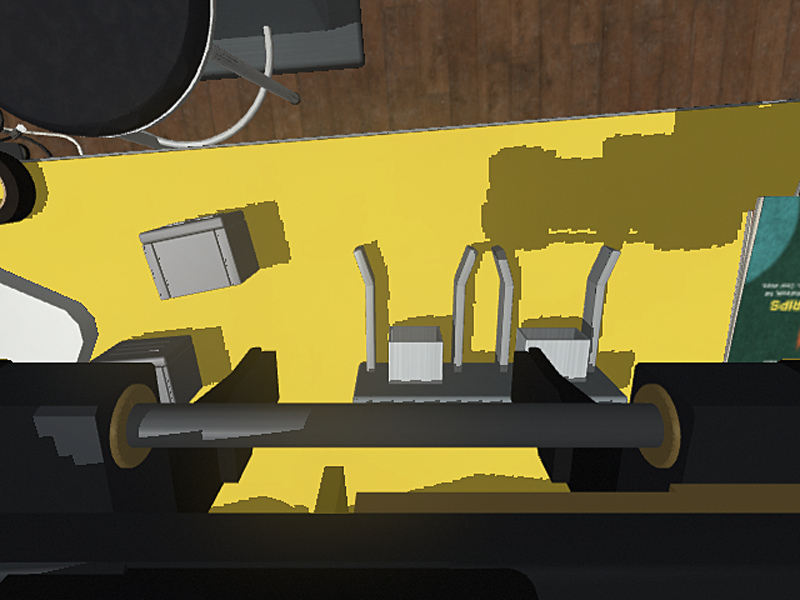

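The wrist view (800 px scale) has +y to the right and +x downward. The right tube's end spans (389–441, 341) and the left tube's (518–591, 345). The strip tips are at (360,247), (470,248), (498,248) and (616,250). The near cap's top face is at (145–232, 215–298), and the other cap is partly hidden.

```bash
python3 - <<'E'
from h import *
import pickle
k=cam("wrist",pickle.load(open("w1.pkl","rb")))
kt=cam("top")
g=lambda p:((p[0]+.5)/1.25-.5,(p[1]+.5)/1.25-.5)
T=lambda c:((c[0]+.5)/4-.5+125,(c[1]+.5)/4-.5+180)
for n,p,z in[("tR yR",(389,341),.044),("tR yL",(441,341),.044),("tL yR",(517,345),.04),("tL yL",(591,345),.04),
("sR outerR",(355,249),.022),("sR in",(467,248),.022),("sL",(498,248),.022),("sL o",(616,250),.022),
("sRin par R",(374.5,330),.022),("sRin par L",(454,330),.022),("sLin par R",(509,320),.022),
("blk",(359,363),.078),("blk2",(500,363),.078)]: print(n,plane(k,g(p),z))
print("tri tR",tri(ray(k,g((389,341))),ray(kt,T((322,168))))[0],tri(ray(k,g((441,341))),ray(kt,T((250,163))))[0])
print("tri tL",tri(ray(k,g((517,345))),ray(kt,T((157,158))))[0],tri(ray(k,g((591,345))),ray(kt,T((78,153))))[0])
for a,b in[((145,243),(573,302)),((217,230),(478,315)),((238,284),(470,246)),((163,299),(566,237))]:
    print("c1",plane(k,g(a),.05),tri(ray(k,g(a)),ray(kt,T(b)))[0])
E
```

```text
tR yR [0.4936 0.2126 0.044 ]
tR yL [0.4965 0.2521 0.044 ]
tL yR [0.5058 0.3107 0.04  ]
tL yL [0.51   0.3676 0.04  ]
sR outerR [0.425  0.1916 0.022 ]
sR in [0.4307 0.2772 0.022 ]
sL [0.4324 0.3009 0.022 ]
sL o [0.4407 0.3911 0.022 ]
sRin par R [0.4917 0.2008 0.022 ]
sRin par L [0.4965 0.2646 0.022 ]
sLin par R [0.4913 0.3088 0.022 ]
blk [0.4953 0.192  0.078 ]
blk2 [0.5026 0.2896 0.078 ]
tri tR [0.4969 0.21   0.0288] [0.4951 0.2514 0.0468]
tri tL [0.4942 0.3045 0.0685] [0.4972 0.3551 0.0703]
c1 [0.405  0.0472 0.05  ] [0.4056 0.0413 0.039 ]
c1 [0.3997 0.0994 0.05  ] [0.3971 0.1008 0.0538]
c1 [0.4394 0.1076 0.05  ] [0.4399 0.1072 0.0489]
c1 [0.4465 0.0513 0.05  ] [0.4479 0.0463 0.0406]
```

Estimates:

| Item | Position (m) | Yaw (rad) |
|---|---|---|
| Right home | (0.505, 0.231) | jig ≈ -0.075 |
| Left home | (0.513, 0.341) | jig ≈ -0.075 |
| Cap 1 | (0.4215, 0.075) | ≈ 0.11 |

I'll grasp cap 1 with the fingertips at z = 0.026, which clears the strips.

pendant:
  offsets:
    - [[0.0026, -0.049, 0, 0, 0, 0], [0.0026, -0.049, 0, 0, 0, 0], [0.0026, -0.049, 0, 0, 0, 0], [0, 0, 0, 0, 0, -0.184], [0, 0, 0.05, 0, 0, 0], [0, 0, 0.05, 0, 0, 0], [0, 0, 0, 0, 0, 0]]

```text
clock: 2.52
eef_pos: [0.4191, 0.0755, 0.12]
eef_rot: [[-0.994, -0.11, -0.009], [-0.11, 0.994, 0.001], [0.009, 0.002, -1.0]]
ft_force: [-0.1, 0.3, 0.5]
gripper_width: 0.087
grasp_force: 0.0
```

pendant:
  offsets:
    - [[0, 0, 0.048, 0, 0, 0], [0, 0, 0.048, 0, 0, 0], [0, 0, 0, 0, 0, 0], [0, 0, 0, 0, 0, 0]]

```text
clock: 3.02
eef_pos: [0.4234, 0.0753, 0.0286]
eef_rot: [[-0.994, -0.111, 0.003], [-0.111, 0.994, -0.0], [-0.003, -0.001, -1.0]]
ft_force: [-0.3, 0.5, -0.7]
gripper_width: 0.0869
grasp_force: 0.0
```

pendant:
  offsets:
    - [[0, 0, 0, 0, 0, 0], [0, 0, 0, 0, 0, 0], [0, 0, 0, 0, 0, 0], [0, 0, 0, 0, 0, 0], [0, 0, 0, 0, 0, 0], [0, 0, 0, 0, 0, 0]]
  finger_gap: 0.05
  force: 12

```text
clock: 3.78
eef_pos: [0.4225, 0.0753, 0.0275]
eef_rot: [[-0.994, -0.111, 0.002], [-0.111, 0.994, -0.0], [-0.002, -0.0, -1.0]]
ft_force: [0.6, 1.3, 8.5]
gripper_width: 0.0622
grasp_force: 12.0
```

Gripped, with 62.2 mm opening. Now lift, turn to the jig's yaw and carry to the left mouth.

pendant:
  offsets:
    - [[0, 0, -0.03, 0, 0, 0], [0, 0, -0.03, 0, 0, 0], [0, 0, 0, 0, 0, 0.184], [0.0034, 0.0543, 0, 0, 0, 0], [0.0034, 0.0543, 0, 0, 0, 0], [0.0034, 0.0543, 0, 0, 0, 0], [0.0034, 0.0543, 0, 0, 0, 0], [0.0034, 0.0543, 0, 0, 0, 0]]

```text
clock: 4.78
eef_pos: [0.4241, 0.3488, 0.0863]
eef_rot: [[-0.997, 0.072, -0.001], [0.072, 0.997, -0.001], [0.001, -0.001, -1.0]]
ft_force: [0.6, -0.3, -0.9]
gripper_width: 0.0624
grasp_force: 12.0
```

pendant:
  offsets:
    - [[0, 0, 0, 0, 0, 0], [0, 0, 0, 0, 0, 0], [0, 0, 0, 0, 0, 0]]

```text
clock: 5.15
eef_pos: [0.4242, 0.3456, 0.0862]
eef_rot: [[-0.997, 0.074, -0.002], [0.074, 0.997, -0.001], [0.002, -0.001, -1.0]]
ft_force: [-0.1, 0.4, -1.7]
gripper_width: 0.062
grasp_force: 12.0
```

```bash
python3 - <<'E'
from h import *
import pickle
s=state();im=vision.grab_frame("wrist");pickle.dump({k:np.array(s[k]) for k in("eef_rot","eef_pos")},open("w2.pkl","wb"))
cv2.imwrite("pics/w2b.png",cv2.resize(im[:400],(800,500),interpolation=cv2.INTER_CUBIC))
E
```

```text
(no output)
```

View pics/w2b.png

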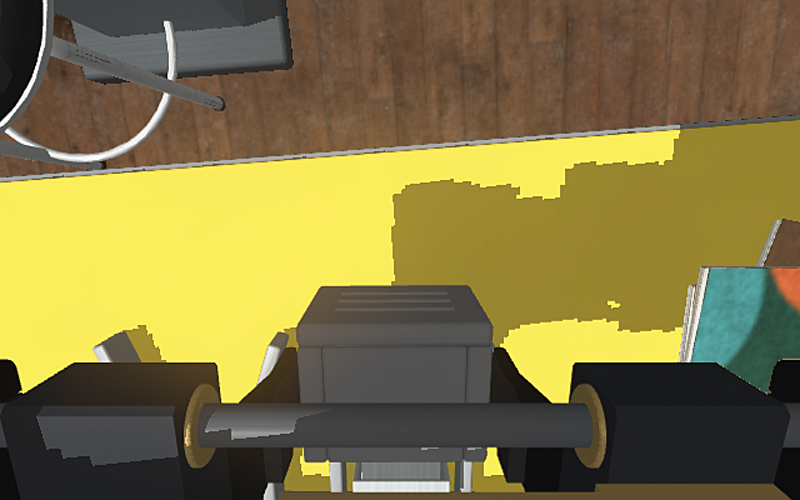

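The cap sits square in the grip, centred at column 396. Beyond the gripper bar, the left tube's end spans 354–450 near row 485 and the lane strips are at about (337,475) and (467,475). I'll compute the lane centre.

```bash
python3 - <<'E'
from h import *
import pickle
k=cam("wrist",pickle.load(open("w2.pkl","rb")))
g=lambda p:((p[0]+.5)/1.25-.5,(p[1]+.5)/1.25-.5)
for n,p,z in[("tube L",(354,488),.04),("tubeR",(450,488),.04),("tube far",(360,465),.04),("tube far",(446,465),.04),("strip",(342,475),.022),("strip",(462,475),.022),
 ("tipR",(283,335),.022),("cap",(298,346),.11),("cap",(493,346),.11)]: print(n,plane(k,g(p),z))
im=cv2.imread("pics/w2b.png");cv2.imwrite("pics/w2c.png",cv2.resize(im[425:500,230:530],None,fx=2.6,fy=2.6,interpolation=cv2.INTER_CUBIC))
E
```

```text
tube L [0.5056 0.3182 0.04  ]
tubeR [0.5093 0.3671 0.04  ]
tube far [0.4923 0.3225 0.04  ]
tube far [0.4955 0.3657 0.04  ]
strip [0.5104 0.3096 0.022 ]
strip [0.5153 0.3755 0.022 ]
tipR [0.4267 0.2885 0.022 ]
cap [0.4    0.3169 0.11  ]
cap [0.4044 0.3771 0.11  ]
```

View pics/w2c.png

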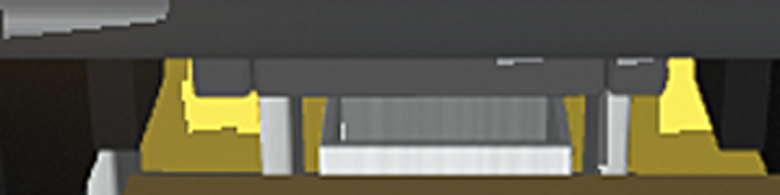

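pendant:
  offsets:
    - [[0, 0.003, 0, 0, 0, 0], [0, 0, 0.029, 0, 0, 0], [0, 0, 0.029, 0, 0, 0], [0, 0, 0, 0, 0, 0], [0, 0, 0, 0, 0, 0]]

```text
clock: 5.82
eef_pos: [0.4251, 0.3499, 0.0291]
eef_rot: [[-0.997, 0.073, -0.0], [0.073, 0.997, -0.0], [0.0, -0.0, -1.0]]
ft_force: [0.3, -0.1, -0.0]
gripper_width: 0.062
grasp_force: 12.0
```

pendant:
  offsets:
    - [[0, 0, 0, 0, 0, 0], [0, 0, 0, 0, 0, 0], [0, 0, 0, 0, 0, 0]]
  finger_gap: 0.08

```text
clock: 6.2
eef_pos: [0.4252, 0.3503, 0.0291]
eef_rot: [[-0.997, 0.073, 0.001], [0.073, 0.997, 0.0], [-0.001, 0.0, -1.0]]
ft_force: [-0.4, -0.1, -0.7]
gripper_width: 0.0781
grasp_force: 0.0
```

pendant:
  offsets:
    - [[0, 0, -0.04, 0, 0, 0], [0, 0, -0.03, 0, 0, 0], [0.05, 0, 0, 0, 0, 0], [0, 0, 0, 0, 0, 0], [0, 0, 0, 0, 0, 0]]
  finger_gap: 0.018

```text
clock: 6.82
eef_pos: [0.3755, 0.3542, 0.0989]
eef_rot: [[-0.997, 0.072, 0.001], [0.072, 0.997, 0.001], [-0.001, 0.001, -1.0]]
ft_force: [0.2, 0.1, 0.4]
gripper_width: 0.038
grasp_force: 0.0
```

pendant:
  offsets:
    - [[0, 0, 0, 0, 0, 0], [0, 0, 0.03, 0, 0, 0], [0, 0, 0.03, 0, 0, 0], [0, 0, 0.026, 0, 0, 0], [0, 0, 0, 0, 0, 0]]
  finger_gap: 0.018

```text
clock: 7.45
eef_pos: [0.3748, 0.3531, 0.0107]
eef_rot: [[-0.997, 0.074, -0.003], [0.074, 0.997, -0.002], [0.003, -0.002, -1.0]]
ft_force: [-0.1, -0.2, 0.6]
gripper_width: 0.0185
grasp_force: 0.0
```

pendant:
  offsets:
    - [[-0.008, 0, 0, 0, 0, 0], [-0.008, 0, 0, 0, 0, 0], [-0.008, 0, 0, 0, 0, 0], [-0.008, 0, 0, 0, 0, 0], [-0.008, 0, 0, 0, 0, 0], [-0.008, 0, 0, 0, 0, 0], [-0.008, 0, 0, 0, 0, 0], [0, 0, 0, 0, 0, 0]]

```text
clock: 8.45
eef_pos: [0.4327, 0.35, 0.0126]
eef_rot: [[-0.997, 0.073, 0.002], [0.073, 0.997, 0.001], [-0.002, 0.001, -1.0]]
ft_force: [-0.4, -0.2, -0.2]
gripper_width: 0.0181
grasp_force: 0.0
```

pendant:
  offsets:
    - [[-0.006, 0, 0, 0, 0, 0], [-0.004, 0, 0, 0, 0, 0], [0, 0, 0, 0, 0, 0]]

```text
clock: 8.82
eef_pos: [0.4418, 0.3492, 0.0125]
eef_rot: [[-0.997, 0.073, 0.001], [0.073, 0.997, 0.0], [-0.001, 0.001, -1.0]]
ft_force: [0.4, -0.9, 0.7]
gripper_width: 0.018
grasp_force: 0.0
```

pendant:
  offsets:
    - [[-0.003, 0, 0, 0, 0, 0], [-0.003, 0, 0, 0, 0, 0], [0, 0, 0, 0, 0, 0]]

```text
clock: 9.2
eef_pos: [0.444, 0.3486, 0.0125]
eef_rot: [[-0.997, 0.073, -0.005], [0.073, 0.997, -0.001], [0.005, -0.001, -1.0]]
ft_force: [-6.0, 2.5, 3.1]
gripper_width: 0.0178
grasp_force: 3.2
```

It stopped at x = 0.444 with 6 N, which is exactly the predicted wrong-cap stop, so this cap belongs on the right tube. I'll back off, regrip and carry it across.

pendant:
  offsets:
    - [[0.02, 0, 0, 0, 0, 0], [0, 0, -0.05, 0, 0, 0], [0, 0, -0.05, 0, 0, 0], [0, 0, 0, 0, 0, 0], [0, 0, 0, 0, 0, 0]]

```text
clock: 9.82
eef_pos: [0.4269, 0.3499, 0.1125]
eef_rot: [[-0.997, 0.073, 0.0], [0.073, 0.997, 0.0], [-0.0, 0.0, -1.0]]
ft_force: [-0.4, -0.6, 0.0]
gripper_width: 0.0179
grasp_force: 0.0
```

pendant:
  offsets:
    - [[-0.051, -0.001, 0, 0, 0, 0], [0, 0, 0, 0, 0, 0], [0, 0, 0, 0, 0, 0], [0, 0, 0, 0, 0, 0]]
  finger_gap: 0.087

```text
clock: 10.32
eef_pos: [0.476, 0.345, 0.1114]
eef_rot: [[-0.997, 0.072, -0.003], [0.072, 0.997, -0.001], [0.003, -0.002, -1.0]]
ft_force: [0.0, 0.0, -0.3]
gripper_width: 0.0501
grasp_force: 0.0
```

```bash
python3 - <<'E'
from h import *
import pickle
s=state();im=vision.grab_frame("wrist");pickle.dump({k:np.array(s[k]) for k in("eef_rot","eef_pos")},open("w3.pkl","wb"))
cv2.imwrite("pics/w3b.png",cv2.resize(im[:400],(800,500),interpolation=cv2.INTER_CUBIC))
E
```

```text
(no output)
```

View pics/w3b.png

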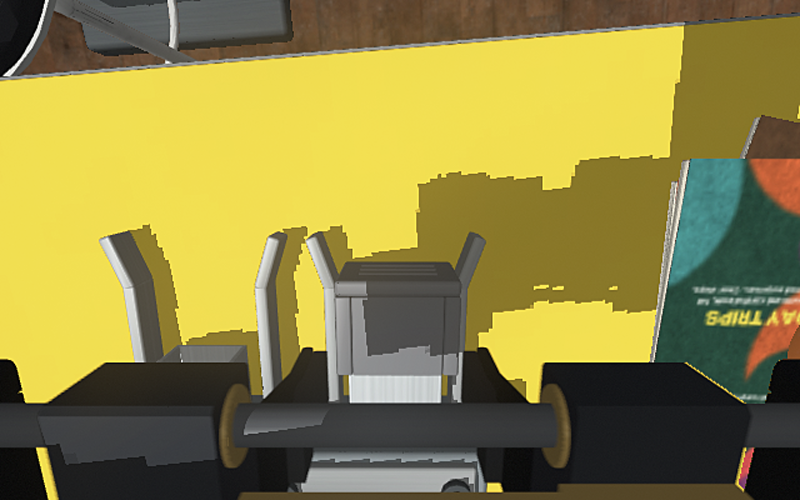

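The cap lies straight in the left lane with its back top edge at (335–462, 296). The tube shows beyond its rim at row 375, confirming the cap stopped at the tube's end. The right lane's mouth tips are at (102–118, 240) and (284, 235), and its tube end is at about (182–247, 346).

```bash
python3 - <<'E'
from h import *
import pickle
k=cam("wrist",pickle.load(open("w3.pkl","rb")))
g=lambda p:((p[0]+.5)/1.25-.5,(p[1]+.5)/1.25-.5)
for n,p,z in[("back",(335,296),.05),("back",(462,296),.05),("rim",(337,373),.05),("rim",(457,375),.05),
("tR end",(182,346),.044),("tR end",(247,346),.044),("mouthL R",(306,236),.022),("mouthL L",(485,236),.022),("mouthR R",(102,240),.022),("mouthR L",(286,235),.022),
("sR in",(134,290),.022),("sR in",(258,290),.022)]: print(n,plane(k,g(p),z))
E
```

```text
back [0.4594 0.3165 0.05  ]
back [0.4639 0.3781 0.05  ]
rim [0.5    0.3132 0.05  ]
rim [0.5055 0.3741 0.05  ]
tR end [0.4819 0.2343 0.044 ]
tR end [0.4843 0.2677 0.044 ]
mouthL R [0.4331 0.3006 0.022 ]
mouthL L [0.4399 0.3948 0.022 ]
mouthR R [0.4274 0.1926 0.022 ]
mouthR L [0.4318 0.2901 0.022 ]
sR in [0.4556 0.2035 0.022 ]
sR in [0.4605 0.2709 0.022 ]
```

pendant:
  offsets:
    - [[-0.003, 0.001, 0, 0, 0, 0], [0, 0, 0, 0, 0, 0], [0, 0, 0, 0, 0, 0], [0, 0, 0.03, 0, 0, 0], [0, 0, 0.03, 0, 0, 0], [0, 0, 0.025, 0, 0, 0], [0, 0, 0, 0, 0, 0]]
  finger_gap: 0.086

```text
clock: 11.25
eef_pos: [0.4793, 0.3454, 0.0258]
eef_rot: [[-0.997, 0.073, -0.004], [0.073, 0.997, -0.002], [0.004, -0.002, -1.0]]
ft_force: [0.5, 0.3, -0.0]
gripper_width: 0.0862
grasp_force: 0.0
```

pendant:
  offsets:
    - [[0, 0, 0, 0, 0, 0], [0, 0, 0, 0, 0, 0], [0, 0, 0, 0, 0, 0], [0, 0, 0, 0, 0, 0], [0, 0, 0, 0, 0, 0]]
  finger_gap: 0.05
  force: 12

```text
clock: 11.88
eef_pos: [0.4813, 0.3462, 0.0285]
eef_rot: [[-0.997, 0.072, 0.001], [0.072, 0.997, 0.0], [-0.001, 0.0, -1.0]]
ft_force: [-0.4, -1.3, 5.2]
gripper_width: 0.0619
grasp_force: 12.0
```

pendant:
  offsets:
    - [[0.01, 0, 0, 0, 0, 0], [0, 0, -0.03, 0, 0, 0], [0, 0, -0.03, 0, 0, 0], [0.015, -0.037, 0, 0, 0, 0], [0.015, -0.037, 0, 0, 0, 0], [0.015, -0.037, 0, 0, 0, 0], [0, 0, 0, 0, 0, 0], [0, 0, 0, 0, 0, 0]]

```text
clock: 12.88
eef_pos: [0.4189, 0.2398, 0.0877]
eef_rot: [[-0.997, 0.073, 0.002], [0.073, 0.997, 0.001], [-0.002, 0.001, -1.0]]
ft_force: [-0.1, -0.1, -0.8]
gripper_width: 0.0615
grasp_force: 12.0
```

pendant:
  offsets:
    - [[0, 0, 0, 0, 0, 0]]

```text
clock: 13.0
eef_pos: [0.419, 0.2403, 0.0876]
eef_rot: [[-0.997, 0.072, 0.002], [0.072, 0.997, 0.001], [-0.002, 0.001, -1.0]]
ft_force: [-0.1, -0.5, -1.1]
gripper_width: 0.0623
grasp_force: 12.0
```

pendant:
  offsets:
    - [[0, 0, 0.03, 0, 0, 0], [0, 0, 0.029, 0, 0, 0], [0, 0, 0, 0, 0, 0], [0, 0, 0, 0, 0, 0]]

```text
clock: 13.5
eef_pos: [0.418, 0.2398, 0.0288]
eef_rot: [[-0.997, 0.072, -0.0], [0.072, 0.997, -0.0], [0.0, -0.0, -1.0]]
ft_force: [1.1, 0.1, -0.6]
gripper_width: 0.0619
grasp_force: 12.0
```

pendant:
  offsets:
    - [[0, 0, 0, 0, 0, 0], [0, 0, 0, 0, 0, 0], [0, 0, 0, 0, 0, 0], [0, 0, -0.04, 0, 0, 0], [0, 0, -0.03, 0, 0, 0], [0.05, 0, 0, 0, 0, 0]]
  finger_gap: 0.08

```text
clock: 14.25
eef_pos: [0.3742, 0.2445, 0.1011]
eef_rot: [[-0.997, 0.075, 0.013], [0.075, 0.997, 0.004], [-0.012, 0.005, -1.0]]
ft_force: [0.2, 1.2, 0.2]
gripper_width: 0.08
grasp_force: 0.0
```

pendant:
  offsets:
    - [[0, 0, 0, 0, 0, 0], [0, 0, 0, 0, 0, 0], [0, 0, 0, 0, 0, 0], [0, 0, 0, 0, 0, 0], [0, 0, 0.03, 0, 0, 0], [0, 0, 0.03, 0, 0, 0], [0, 0, 0.026, 0, 0, 0], [0, 0, 0, 0, 0, 0]]
  finger_gap: 0.018

```text
clock: 15.25
eef_pos: [0.3674, 0.2426, 0.011]
eef_rot: [[-0.997, 0.073, -0.004], [0.073, 0.997, -0.001], [0.004, -0.002, -1.0]]
ft_force: [0.0, -0.1, 0.1]
gripper_width: 0.0191
grasp_force: 0.0
```

pendant:
  offsets:
    - [[-0.008, 0, 0, 0, 0, 0], [-0.008, 0, 0, 0, 0, 0], [-0.008, 0, 0, 0, 0, 0], [-0.008, 0, 0, 0, 0, 0], [-0.008, 0, 0, 0, 0, 0], [-0.008, 0, 0, 0, 0, 0], [-0.008, 0, 0, 0, 0, 0], [0, 0, 0, 0, 0, 0]]

```text
clock: 16.25
eef_pos: [0.4259, 0.2392, 0.0126]
eef_rot: [[-0.997, 0.073, 0.003], [0.073, 0.997, 0.001], [-0.003, 0.001, -1.0]]
ft_force: [0.6, -0.2, 0.8]
gripper_width: 0.0185
grasp_force: 0.0
```

pendant:
  offsets:
    - [[-0.006, 0, 0, 0, 0, 0], [-0.006, 0, 0, 0, 0, 0], [0, 0, 0, 0, 0, 0]]

```text
clock: 16.62
eef_pos: [0.4372, 0.2383, 0.0126]
eef_rot: [[-0.997, 0.073, 0.002], [0.073, 0.997, 0.001], [-0.002, 0.001, -1.0]]
ft_force: [-0.2, 0.0, 0.3]
gripper_width: 0.0181
grasp_force: 0.0
```

pendant:
  offsets:
    - [[-0.005, 0, 0, 0, 0, 0], [-0.005, 0, 0, 0, 0, 0], [0, 0, 0, 0, 0, 0]]

```text
clock: 17.0
eef_pos: [0.447, 0.2375, 0.0126]
eef_rot: [[-0.997, 0.073, 0.002], [0.073, 0.997, 0.0], [-0.002, 0.001, -1.0]]
ft_force: [-0.4, 1.0, 0.4]
gripper_width: 0.0181
grasp_force: 0.0
```

pendant:
  offsets:
    - [[-0.005, 0, 0, 0, 0, 0], [-0.005, 0, 0, 0, 0, 0], [-0.005, 0, 0, 0, 0, 0], [0, 0, 0, 0, 0, 0]]

```text
clock: 17.5
eef_pos: [0.4621, 0.2364, 0.0126]
eef_rot: [[-0.997, 0.073, 0.002], [0.073, 0.997, 0.0], [-0.002, 0.001, -1.0]]
ft_force: [0.3, -0.6, -0.1]
gripper_width: 0.0181
grasp_force: 0.0
```

It is passing well beyond the wrong-cap stop. I'll continue in small steps until it contacts the block.

pendant:
  offsets:
    - [[-0.004, 0, 0, 0, 0, 0], [-0.002, 0, 0, 0, 0, 0], [0, 0, 0, 0, 0, 0]]

```text
clock: 17.88
eef_pos: [0.4672, 0.2359, 0.0125]
eef_rot: [[-0.997, 0.073, 0.001], [0.073, 0.997, 0.0], [-0.001, 0.0, -1.0]]
ft_force: [0.1, -0.3, -0.0]
gripper_width: 0.0182
grasp_force: 0.1
```

pendant:
  offsets:
    - [[-0.002, 0, 0, 0, 0, 0], [-0.002, 0, 0, 0, 0, 0], [0, 0, 0, 0, 0, 0]]

```text
clock: 18.25
eef_pos: [0.4707, 0.2356, 0.0125]
eef_rot: [[-0.997, 0.073, -0.0], [0.073, 0.997, 0.0], [0.0, -0.0, -1.0]]
ft_force: [-1.9, 0.7, -0.5]
gripper_width: 0.0177
grasp_force: 0.7
```

pendant:
  offsets:
    - [[-0.002, 0, 0, 0, 0, 0], [-0.001, 0, 0, 0, 0, 0], [0, 0, 0, 0, 0, 0]]

```text
clock: 18.62
eef_pos: [0.4706, 0.2354, 0.0125]
eef_rot: [[-0.997, 0.073, -0.006], [0.073, 0.997, -0.001], [0.006, -0.001, -1.0]]
ft_force: [-6.7, 3.1, 5.6]
gripper_width: 0.0177
grasp_force: 3.4
```

Fully home at the expected 0.4706 with about 7 N. I'll give it a final nudge, back off, and check cap 2's surroundings, since the microscope is close to it.

pendant:
  offsets:
    - [[-0.002, 0, 0, 0, 0, 0], [0, 0, 0, 0, 0, 0], [0.02, 0, 0, 0, 0, 0], [0, 0, -0.05, 0, 0, 0], [0, 0, -0.06, 0, 0, 0], [0, 0, -0.03, 0, 0, 0], [0, 0, 0, 0, 0, 0]]

```text
clock: 19.5
eef_pos: [0.4587, 0.2373, 0.1553]
eef_rot: [[-0.997, 0.073, 0.009], [0.073, 0.997, 0.002], [-0.008, 0.003, -1.0]]
ft_force: [-0.4, 0.1, 0.1]
gripper_width: 0.0178
grasp_force: 0.0
```

```bash
python3 - <<'E'
from h import *
t=cv2.imread("pics/top0.png");s=cv2.imread("pics/scene0.png")
a=cv2.resize(t[150:270,255:415],None,fx=2.5,fy=2.5,interpolation=cv2.INTER_CUBIC)
b=cv2.resize(s[110:270,290:450],None,fx=2.5,fy=2.5,interpolation=cv2.INTER_CUBIC)
o=np.zeros((400,800,3),np.uint8);o[:300,:400]=a;o[:,400:]=b;cv2.imwrite("pics/mic.png",o)
E
```

```text
(no output)
```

View pics/mic.png

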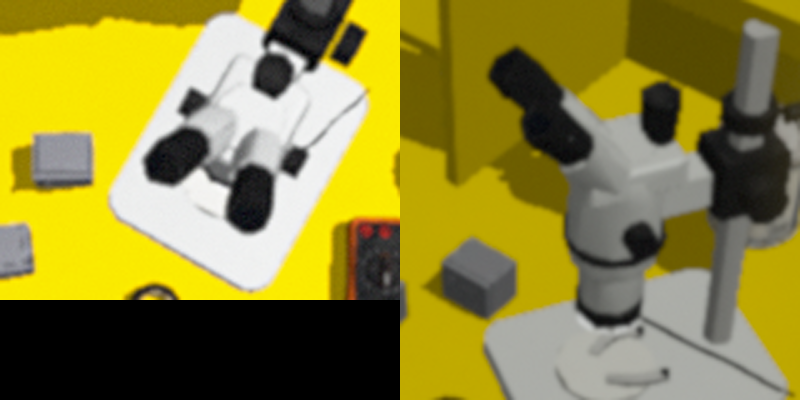

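The microscope's left eyepiece tip is at top (321,214) and scene (334,138). Its right eyepiece tip is at top (355,236) and scene (348,162). The base corner beside the cap is at top (299,229).

```bash
python3 - <<'E'
from h import *
kt,ks=cam("top"),cam("scene")
for a,b in[((316,217),(331,139)),((351,239),(345,164)),((332,191),(372,168))]: print(tri(ray(kt,a),ray(ks,b)))
g=lambda x,y:(x/2.5+255,y/2.5+150)
for p in[(108,200),(125,150),(150,110)]: print(plane(kt,g(*p),.015))
print(state()["q"])
E
```

```text
(array([ 0.449 , -0.0786,  0.3633]), [np.float64(0.0015523984511476687), np.float64(0.0015523984511474744)])
(array([ 0.4055, -0.1488,  0.3619]), [np.float64(0.002438529333167765), np.float64(0.0024385293331679143)])
(array([ 0.5297, -0.12  ,  0.2584]), [np.float64(0.00661919747914307), np.float64(0.006619197479142862)])
[ 0.4743 -0.0369  0.015 ]
[ 0.5284 -0.0549  0.015 ]
[ 0.5722 -0.0818  0.015 ]
[ 0.261   0.477   1.777  -0.0003  0.8788 -1.2369]
```

The eyepieces overhang near (0.449, -0.079, 0.363), so the 190 mm gripper body must not span y there. I'll turn the gripper 90° with the camera side toward +y. That lets me grip cap 2 over its ends, slightly to the +y side, and carry it straight to the left mouth.

pendant:
  offsets:
    - [[0, 0, 0, 0, 0, 0.168], [0, 0, 0, 0, 0, 0.168], [0, 0, 0, 0, 0, 0.168], [0, 0, 0, 0, 0, 0.168], [0, 0, 0, 0, 0, 0.168], [0, 0, 0, 0, 0, 0.168], [0, 0, 0, 0, 0, 0.168], [0, 0, 0, 0, 0, 0.168]]
  finger_gap: 0.08

```text
clock: 20.5
eef_pos: [0.4554, 0.2363, 0.1509]
eef_rot: [[-0.148, 0.989, -0.002], [0.989, 0.148, -0.001], [-0.0, -0.002, -1.0]]
ft_force: [-1.0, -0.7, 0.0]
gripper_width: 0.0794
grasp_force: 0.0
```

pendant:
  offsets:
    - [[0, 0, 0, 0, 0, 0.169], [0, 0, 0, 0, 0, 0], [0, 0, 0, 0, 0, 0]]

```text
clock: 20.88
eef_pos: [0.4555, 0.2365, 0.1517]
eef_rot: [[0.013, 1.0, -0.001], [1.0, -0.013, -0.0], [-0.0, -0.001, -1.0]]
ft_force: [-0.5, -1.0, -0.1]
gripper_width: 0.0803
grasp_force: 0.0
```

```bash
python3 -c "
from h import *
s=state();R=s['eef_rot'];print(s['eef_pos'],s['q'],R.T@(np.array([.5177,.018,s['eef_pos'][2]])-s['eef_pos']))"
```

```text
[0.4555 0.2365 0.1517] [ 0.2609  0.4825  1.7807 -0.0002  0.8796  0.2736] [-0.2177  0.0649  0.    ]
```

pendant:
  offsets:
    - [[-0.0435, 0.013, 0, 0, 0, 0], [-0.0435, 0.013, 0, 0, 0, 0], [-0.0435, 0.013, 0, 0, 0, 0], [0, 0, 0, 0, 0, 0], [0, 0, 0, 0, 0, 0], [0, 0, 0, 0, 0, 0]]

```text
clock: 21.62
eef_pos: [0.4922, 0.1066, 0.1524]
eef_rot: [[0.013, 1.0, -0.001], [1.0, -0.013, 0.0], [0.0, -0.001, -1.0]]
ft_force: [-0.2, -0.3, -0.8]
gripper_width: 0.0795
grasp_force: 0.0
```

```bash
python3 - <<'E'
from h import *
s=state();im=vision.grab_frame("wrist");cv2.imwrite("pics/w4.png",im)
k=cam("wrist",s)
c=np.array([.5177,.0111]);
for d in[(-.025,-.031),(-.025,.031),(.025,-.031),(.025,.031)]: print(d,proj(k,[c[0]+d[0],c[1]+d[1],.05]))
hsv=cv2.cvtColor(im,cv2.COLOR_BGR2HSV);m=((hsv[...,1]<60)&(hsv[...,2]>50)).astype(np.uint8)
n,l,st,ce=cv2.connectedComponentsWithStats(m)
for i in range(1,n):
    if st[i,4]>300: print(st[i],ce[i])
E
```

```text
(-0.025, -0.031) [319.6088 388.7682]
(-0.025, 0.031) [318.7693 319.6734]
(0.025, -0.031) [381.335  388.0859]
(0.025, 0.031) [384.105  318.9028]
[  225     0   217   130 16862] [360.4781  59.5768]
[   0  132  144  117 4459] [ 90.7804 190.8515]
[ 317  293   65   30 1651] [347.6457 308.2071]
[ 158  324  221   34 4660] [266.1738 342.4062]
[ 271  357  110   37 2934] [332.1176 376.3974]
[ 486  459  118   21 1402] [535.0585 469.4686]
```

Cap 2 appears at columns 317–382 against 319–384 predicted, so its x is confirmed to within about 1.5 mm. Proceeding.

pendant:
  offsets:
    - [[-0.044, 0.0125, 0, 0, 0, 0], [-0.044, 0.0125, 0, 0, 0, 0], [0, 0, 0, 0, 0, 0], [0, 0, 0, 0, 0, 0], [0, 0, 0.035, 0, 0, 0], [0, 0, 0.03, 0, 0, 0], [0, 0, 0, 0, 0, 0]]

```text
clock: 22.55
eef_pos: [0.514, 0.0191, 0.0859]
eef_rot: [[0.013, 1.0, -0.006], [1.0, -0.013, 0.001], [0.001, -0.006, -1.0]]
ft_force: [-0.3, -0.5, -0.8]
gripper_width: 0.08
grasp_force: 0.0
```

pendant:
  offsets:
    - [[0, 0, 0.03, 0, 0, 0], [0, 0, 0.03, 0, 0, 0], [0, 0, 0, 0, 0, 0], [0, 0, 0, 0, 0, 0]]

```text
clock: 23.05
eef_pos: [0.5173, 0.0176, 0.0289]
eef_rot: [[0.014, 1.0, 0.002], [1.0, -0.014, -0.0], [-0.0, 0.002, -1.0]]
ft_force: [0.6, 0.2, -0.1]
gripper_width: 0.08
grasp_force: 0.0
```

pendant:
  offsets:
    - [[0, 0, 0, 0, 0, 0], [0, 0, 0, 0, 0, 0], [0, 0, 0, 0, 0, 0], [0, 0, 0, 0, 0, 0], [0, 0, 0, 0, 0, 0], [0, 0, 0, 0, 0, 0]]
  finger_gap: 0.035
  force: 18

```text
clock: 23.8
eef_pos: [0.5168, 0.0171, 0.0278]
eef_rot: [[0.015, 1.0, 0.001], [1.0, -0.015, -0.0], [-0.0, 0.001, -1.0]]
ft_force: [0.4, 1.0, 4.2]
gripper_width: 0.0498
grasp_force: 17.9
```

pendant:
  offsets:
    - [[0, 0, -0.035, 0, 0, 0], [0, 0, -0.035, 0, 0, 0], [0, 0, 0, 0, 0, 0.06], [0, 0, 0, 0, 0, 0]]

```text
clock: 24.3
eef_pos: [0.516, 0.0173, 0.0975]
eef_rot: [[0.074, 0.997, -0.001], [0.997, -0.074, 0.0], [0.0, -0.001, -1.0]]
ft_force: [-0.1, 0.1, -0.6]
gripper_width: 0.0498
grasp_force: 17.9
```

pendant:
  offsets:
    - [[0.055, -0.0193, 0, 0, 0, 0], [0.055, -0.0193, 0, 0, 0, 0], [0.055, -0.0193, 0, 0, 0, 0], [0.055, -0.0193, 0, 0, 0, 0], [0.055, -0.0193, 0, 0, 0, 0], [0.055, -0.0193, 0, 0, 0, 0], [0, 0, 0, 0, 0, 0], [0, 0, 0, 0, 0, 0]]

```text
clock: 25.3
eef_pos: [0.4248, 0.3544, 0.0966]
eef_rot: [[0.073, 0.997, -0.002], [0.997, -0.073, -0.002], [-0.002, -0.002, -1.0]]
ft_force: [0.3, -0.5, -0.9]
gripper_width: 0.05
grasp_force: 17.9
```

pendant:
  offsets:
    - [[0, 0, 0, 0, 0, 0], [0, 0, 0, 0, 0, 0]]

```text
clock: 25.55
eef_pos: [0.4262, 0.3536, 0.0974]
eef_rot: [[0.077, 0.997, -0.001], [0.997, -0.077, -0.0], [-0.0, -0.001, -1.0]]
ft_force: [0.6, -0.2, -1.6]
gripper_width: 0.0501
grasp_force: 17.9
```

pendant:
  offsets:
    - [[0.001, -0.004, 0, 0, 0, 0], [0, 0, 0.035, 0, 0, 0], [0, 0, 0.034, 0, 0, 0], [0, 0, 0, 0, 0, 0], [0, 0, 0, 0, 0, 0]]

```text
clock: 26.18
eef_pos: [0.4218, 0.3562, 0.0292]
eef_rot: [[0.075, 0.997, -0.0], [0.997, -0.075, -0.0], [-0.0, -0.0, -1.0]]
ft_force: [-0.6, 0.5, -0.8]
gripper_width: 0.0498
grasp_force: 17.9
```

pendant:
  offsets:
    - [[0, 0, 0, 0, 0, 0], [0, 0, 0, 0, 0, 0], [0, 0, 0, 0, 0, 0], [0, 0, -0.05, 0, 0, 0], [0, 0, -0.05, 0, 0, 0], [0, 0, 0, 0, 0, 0], [0, 0, 0, 0, 0, 0]]
  finger_gap: 0.07

```text
clock: 27.05
eef_pos: [0.4214, 0.356, 0.1286]
eef_rot: [[0.075, 0.997, -0.0], [0.997, -0.075, -0.0], [-0.0, -0.0, -1.0]]
ft_force: [-0.6, 0.3, -0.2]
gripper_width: 0.0697
grasp_force: 0.0
```

```bash
python3 - <<'E'
from h import *
s=state();im=vision.grab_frame("wrist");cv2.imwrite("pics/w5.png",im);k=cam("wrist",s)
print(s["eef_pos"])
R=np.array([[.9972,.0745],[-.0745,.9972]])
for d in[(-.025,.031),(.025,.031)]:
    p=np.array([.4213,.3493])+R@d
    print([proj(k,[*p,z]) for z in(.05,0)])
hsv=cv2.cvtColor(im,cv2.COLOR_BGR2HSV);m=((hsv[...,1]<60)&(hsv[...,2]>50)).astype(np.uint8)
n,l,st,ce=cv2.connectedComponentsWithStats(m)
for i in range(1,n):
    if st[i,4]>300: print(st[i],ce[i])
E
```

```text
[0.4214 0.356  0.1286]
[array([278.7877, 212.3816]), array([284.8259, 198.8512])]
[array([356.72  , 212.3358]), array([349.9666, 198.8125])]
[  96    0  127  323 7070] [166.2098 264.1564]
[279  20 361  22 828] [457.1787  23.9807]
[  339   178   232   145 15636] [485.5251 237.0251]
[ 278  196  127  110 7859] [323.6913 252.3764]
[  139   311   354    94 11609] [321.8855 344.8136]
[513 333 106  12 740] [573.4311 336.6824]
[ 479  455  161   25 3541] [559.5676 468.4058]
```

pendant:
  offsets:
    - [[0, 0, 0, 0, 0, -0.1746], [0, 0, 0, 0, 0, -0.1746], [0, 0, 0, 0, 0, -0.1746], [0, 0, 0, 0, 0, -0.1746], [0, 0, 0, 0, 0, -0.1746], [0, 0, 0, 0, 0, -0.1746], [0, 0, 0, 0, 0, -0.1746], [0, 0, 0, 0, 0, -0.1746]]
  finger_gap: 0.018

```text
clock: 28.1
eef_pos: [0.4206, 0.3556, 0.1266]
eef_rot: [[-0.971, 0.241, -0.004], [0.241, 0.971, -0.002], [0.003, -0.003, -1.0]]
ft_force: [0.4, -0.4, -0.0]
gripper_width: 0.0182
grasp_force: 0.0
```

pendant:
  offsets:
    - [[0, 0, 0, 0, 0, -0.1746], [0.026, -0.0035, 0, 0, 0, 0], [0.025, -0.0035, 0, 0, 0, 0], [0, 0, 0, 0, 0, 0], [0, 0, 0, 0, 0, 0], [0, 0, 0, 0, 0, 0]]

```text
clock: 28.85
eef_pos: [0.3717, 0.3533, 0.1283]
eef_rot: [[-0.997, 0.075, 0.001], [0.075, 0.997, 0.0], [-0.001, 0.0, -1.0]]
ft_force: [-0.4, 0.6, -0.1]
gripper_width: 0.0179
grasp_force: 0.0
```

pendant:
  offsets:
    - [[0, 0, 0.045, 0, 0, 0], [0, 0, 0.045, 0, 0, 0], [0, 0, 0.026, 0, 0, 0], [0, 0, 0, 0, 0, 0]]

```text
clock: 29.35
eef_pos: [0.3701, 0.3524, 0.0107]
eef_rot: [[-0.997, 0.075, -0.003], [0.075, 0.997, -0.002], [0.003, -0.002, -1.0]]
ft_force: [0.3, -0.7, 1.1]
gripper_width: 0.018
grasp_force: 0.0
```

pendant:
  offsets:
    - [[-0.008, 0, 0, 0, 0, 0], [-0.008, 0, 0, 0, 0, 0], [-0.008, 0, 0, 0, 0, 0], [-0.008, 0, 0, 0, 0, 0], [-0.008, 0, 0, 0, 0, 0], [-0.008, 0, 0, 0, 0, 0], [-0.008, 0, 0, 0, 0, 0], [0, 0, 0, 0, 0, 0]]

```text
clock: 30.35
eef_pos: [0.4283, 0.3493, 0.0126]
eef_rot: [[-0.997, 0.075, 0.003], [0.075, 0.997, 0.001], [-0.003, 0.002, -1.0]]
ft_force: [-1.0, -0.8, -0.1]
gripper_width: 0.0179
grasp_force: 0.0
```

pendant:
  offsets:
    - [[-0.005, 0, 0, 0, 0, 0], [-0.005, 0, 0, 0, 0, 0], [0, 0, 0, 0, 0, 0]]

```text
clock: 30.72
eef_pos: [0.4373, 0.3484, 0.0126]
eef_rot: [[-0.997, 0.075, 0.002], [0.075, 0.997, 0.001], [-0.002, 0.001, -1.0]]
ft_force: [0.8, -0.7, -0.8]
gripper_width: 0.0181
grasp_force: 0.0
```

pendant:
  offsets:
    - [[-0.004, 0, 0, 0, 0, 0], [-0.004, 0, 0, 0, 0, 0], [0, 0, 0, 0, 0, 0]]

```text
clock: 31.1
eef_pos: [0.445, 0.3477, 0.0126]
eef_rot: [[-0.997, 0.074, 0.001], [0.074, 0.997, 0.0], [-0.001, 0.0, -1.0]]
ft_force: [0.5, -0.1, -0.0]
gripper_width: 0.0182
grasp_force: 0.0
```

Past the wrong-cap stop at 0.444 with no resistance. On to home, which should be at a TCP x of about 0.4787.

pendant:
  offsets:
    - [[-0.005, 0, 0, 0, 0, 0], [-0.005, 0, 0, 0, 0, 0], [0, 0, 0, 0, 0, 0]]

```text
clock: 31.48
eef_pos: [0.4553, 0.347, 0.0126]
eef_rot: [[-0.997, 0.075, 0.001], [0.075, 0.997, 0.001], [-0.001, 0.001, -1.0]]
ft_force: [0.3, 0.3, 0.4]
gripper_width: 0.0181
grasp_force: 0.0
```

pendant:
  offsets:
    - [[-0.005, 0, 0, 0, 0, 0], [-0.005, 0, 0, 0, 0, 0], [-0.005, 0, 0, 0, 0, 0], [0, 0, 0, 0, 0, 0]]

```text
clock: 31.98
eef_pos: [0.4702, 0.3458, 0.0126]
eef_rot: [[-0.997, 0.075, 0.001], [0.075, 0.997, 0.0], [-0.001, 0.001, -1.0]]
ft_force: [0.9, 0.2, 0.0]
gripper_width: 0.0181
grasp_force: 0.0
```

pendant:
  offsets:
    - [[-0.004, 0, 0, 0, 0, 0], [-0.003, 0, 0, 0, 0, 0], [0, 0, 0, 0, 0, 0]]

```text
clock: 32.35
eef_pos: [0.4768, 0.3453, 0.0126]
eef_rot: [[-0.997, 0.074, 0.001], [0.074, 0.997, 0.0], [-0.001, 0.0, -1.0]]
ft_force: [0.1, 0.1, -1.2]
gripper_width: 0.0179
grasp_force: 0.0
```

pendant:
  offsets:
    - [[-0.002, 0, 0, 0, 0, 0], [-0.002, 0, 0, 0, 0, 0], [0, 0, 0, 0, 0, 0]]

```text
clock: 32.72
eef_pos: [0.4789, 0.3449, 0.0126]
eef_rot: [[-0.997, 0.074, -0.002], [0.074, 0.997, -0.0], [0.002, -0.001, -1.0]]
ft_force: [-5.0, 1.5, 3.6]
gripper_width: 0.0177
grasp_force: 2.3
```

pendant:
  offsets:
    - [[-0.002, 0, 0, 0, 0, 0], [-0.001, 0, 0, 0, 0, 0], [0, 0, 0, 0, 0, 0]]

```text
clock: 33.1
eef_pos: [0.4788, 0.3448, 0.0126]
eef_rot: [[-0.997, 0.075, -0.008], [0.075, 0.997, -0.001], [0.008, -0.002, -1.0]]
ft_force: [-11.3, 4.9, 6.8]
gripper_width: 0.0184
grasp_force: 5.2
```

pendant:
  offsets:
    - [[0.025, 0, 0, 0, 0, 0], [0, 0, -0.05, 0, 0, 0], [0, 0, -0.06, 0, 0, 0], [0, 0, -0.06, 0, 0, 0], [0.02, -0.055, 0, 0, 0, 0], [0, 0, 0, 0, 0, 0], [0, 0, 0, 0, 0, 0], [0, 0, 0, 0, 0, 0]]

```text
clock: 34.1
eef_pos: [0.4355, 0.2939, 0.1824]
eef_rot: [[-0.997, 0.074, 0.002], [0.074, 0.997, 0.0], [-0.001, 0.001, -1.0]]
ft_force: [-0.4, 0.5, 0.3]
gripper_width: 0.0178
grasp_force: 0.0
```

```bash
python3 - <<'E'
from h import *
s=state();im=vision.grab_frame("wrist");cv2.imwrite("pics/w6.png",cv2.resize(im[100:400],None,fx=1.25,fy=1.25,interpolation=cv2.INTER_CUBIC))
k=cam("wrist",s);R=np.array([[.9972,.0745],[-.0745,.9972]])
for h in((.513,.3425),(.505,.2325)):
    print([np.round((proj(k,[*(np.array(h)+R@d),.05])-[0,100])*1.25) for d in[(-.025,-.031),(-.025,.031),(.025,-.031),(.025,.031)]])
E
```

```text
[array([430., 233.]), array([523., 233.]), array([428., 300.]), array([518., 300.])]
[array([264., 233.]), array([357., 233.]), array([270., 300.]), array([359., 300.])]
```

View pics/w6.png

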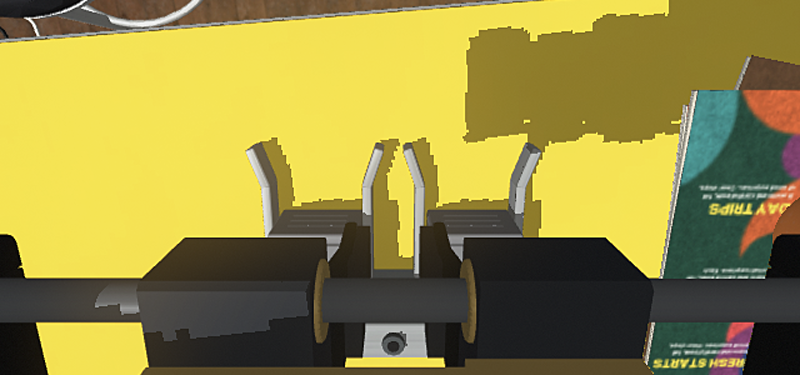

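Both caps sit level and straight in their lanes. Their back top edges are at row 233, columns 268–360 and 428–523, which matches the predicted home positions. The gripper is clear, so I'm handing in.

```bash
python3 -c "
from rig import env, vision, state
print(env.finish_job())"
```

```text
the job is handed in; nothing more can be done
None
```

Both caps are fully home and released. The cap that started nearer the robot stopped short on the left tube, so it went on the right one and the other cap on the left. The job was handed in at about 34 s, with the gripper clear and the tape roll, multimeter and carton not touched.

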